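# Load the knob tumbler and hold its belt tensioner back

## Task

Get the bench tumbler ready: lower the bare-wood knob gently down to the bottom of the blue drum and let go of it there, without dropping it in. Then push the idler roller on the yellow sprung tensioner arm back, away from the drum, until the arm has clicked past the red ratchet pawl, and finish while still holding the arm pressed back by its roller, clear of the pawl, so that I can slip the drive belt on. Leave the blue knob, the paint pot and the brush jar where they are.

Things in the scene. Friction and masses are not known exactly. Their poses are not given: they have to be found in the camera images.
- raw_knob: loose bare-wood (brown) furniture knob: a ball 52 mm across on a small flat round foot 24 mm across, 53 mm tall in all, about 50 g; origin at the underside of the foot, z up through the ball; the ball's centre is 27 mm above the origin. It stands on the table to the right of the tumbler
- blue_knob: bystander: the same knob painted blue, also standing on the table, in one of the same two places; not to be touched. Origin at the underside of its foot, ball centre 27 mm above
- paint_pot: bystander: black paint pot with white cap, 60 mm across, 70 mm tall, loose on the table; origin at the centre of its underside
- brush_jar: bystander: glass jar 72 mm across, 100 mm tall, with paint brushes standing in it up to about 200 mm, loose on the table; origin at the centre of its underside
- tumbler: bench tumbler, fixed: low grey housing 220 (x) by 440 mm (y), top 30 mm above the table. Origin at the centre of its underside; +x roughly away from the robot, +y the drum end, -y the motor pulley end (pulley 60 mm across, top 62 mm above the table, at x +60, y -165 mm). Tensioner pivot at x +60, y -60 mm; drum centre at x 0, y +130 mm
- drum_in (a point): centre of the drum's inner floor, 41 mm above the table. The drum is an open-topped blue round pot fixed upright on the housing, 170 mm outside, 160 mm inside, walls 5 mm, 68 mm deep inside
- drum_rim (a point): centre of the drum's mouth, level with the rim, 109 mm above the table
- tensioner (a joint): angle of the yellow arm about its upright pivot, rad: 0 at rest, grows as the roller goes back away from the drum (anticlockwise from above), hard stop 0.70. Sprung towards 0: about 4.5 N at the roller at 0, 9.5 N at 0.65. From 0.2 to 0.45 its pin rides up the pawl (3 N more), which clicks up behind it near 0.47. Let go, it rests on the pawl at about 0.47; held clear of it is above 0.53
- tensioner_hinge (a point): the arm's pivot axis (vertical), 60 mm above the table. The roller's axis is 120 mm from it; the arm is a bar 22 mm wide, its top 56 mm above the table
- idler: roller turning freely on an upright axle on the free end of the yellow arm: black cylinder 28 mm across, 50 mm tall, bright cap; origin at the centre of its underside, 57 mm above the table, over an end boss 36 mm across. Until it is touched its x axis points along the arm away from the pivot. At rest about 60 mm are free between it and the drum
- idler_top (a point): centre of the roller's upper end, 107 mm above the table
- pawl (a joint): how far the red sprung pawl in the housing under the arm is pressed down, m; 0 = up, up to about 0.010 while the pin of the arm rides over it, springs back to 0 at the click
There are look-alikes about, which are no part of the job. There is more than one size of the raw_knob; the one meant has the size given above.

How it is judged:
By the outcome, as a careful person would: the job done as asked, in the order asked, and still so for the second after the job is handed in, while the arm keeps its last pose, push and grip.
It also fails if it takes over 48 s, if anything falls off the work surface, if the arm or the gripper's body presses on something with over 40 N, if the wrist force passes 120 N, or if a joint passes its speed limit or range.

## Robot

A 6-joint arm with a two-finger parallel gripper is mounted at the origin on the work surface. World frame = base frame: x ahead of the robot, y to its left, z up, the work surface at z = 0. Lengths are in m, angles in rad, forces in N, time in s.
With the tool pointing down it reaches from about 0.375 to 0.9 m from the base axis. Payload 3.1 kg.
Tool frame: the origin (TCP) lies midway between the tips of the shut fingers; the grasp point (between the pads) lies 19 mm behind it (manip.grasp_offset is the distance from the TCP to the grasp point, in m); z points along the fingers, y is the line along which they close (so a half turn about z gives the same grasp; the last joint's range is limited). The gripper opens to 85 mm and grips with 20 to 120 N. Pads are 22 mm wide; open, the fingers measure 114 mm over their backs; the gripper's body (76 mm by 85 mm) begins 54 mm behind the grasp point. The pads swing forward as they close: fully open they stand 13 mm farther back than shut.
Start: joints at [0.995, 0.527, 1.433, -0, 1.181, -0.178], TCP at [0.242, 0.576, 0.231] pointing down, gripper open.
Joint ranges: [-3.08, 3.08], [-0.75, 2.2], [0.22, 2.44], [-1.43, 4.57], [0, 2.65], [-2.85, 2.85]. Speed limits (rad/s): [2.79, 2.79, 3.14, 3.14, 3.14, 3.14].

## Interface

Orientations are given as a unit quaternion [x, y, z, w].
In Python, from station import sensors, cams, order, manip gives the robot as it stands.
- The arm moves only by the tool move_arm, never from a script. Its argument "targets" is a list of rows, each an object of numbers: "dx", "dy", "dz": the shift along the world's x, y, z normalised to -1 to 1, where 1 is 25 mm; "rx", "ry", "rz": the turn, a rotation vector about the world's x, y, z normalised to -1 to 1, where 1 is 30 degrees. A call has exactly 10 rows; each row shifts and turns the commanded pose from where the row before left it; what a row does not reach is not made up. A row lasts 1/8 s, in which the tool goes at most 62.5 mm and 10.7 degrees, less where a joint would pass 70% of its speed; a pose out of reach is approached as far as the arm can. A call with a number of a shift or a turn outside -1 to 1 is refused whole. A call with a gripper value outside its range is refused whole. "claw" is the opening in per cent of the stroke, from 0 (shut) to 100 (fully open), set as the call begins (left out, the last holds). The fingers move at their own pace and stop on an object; "newtons" is the grip in N (left out, the last holds). Time passes only in rows, so rows that do not move let the fingers close, or fill a call up. It gives the time, the measured TCP pose, the force, the opening and the grip force at its end, in the units of the state.
- sensors.sense(): the state, without advancing time (a new reading comes with each control period).
- cams.snapshot(name): name is "scene" or "side" or "wrist"; returns the picture (400x640x3 uint8, red, green, blue); there is no depth.
- cams.camera_model(name): a dict with "fx", "fy", "cx", "cy" (pixels), "extrinsics" (4x4, takes a point from world to camera coordinates). Camera axes: x right, y down, z forward; pixel columns grow to the right and rows downward; lengths in m; the calibration is good to about 2 mm. The wrist camera is an equidistant fisheye: a pixel r from the principal point sees the ray r / f radians off the axis. A picture is of the moment at which its call begins: read the wrist's pose just before it. camera_model takes no time and is no camera call; for the wrist camera it gives the pose at the moment of the call.
- order.sign_off(): hands the job in; it is judged then, once.
The state is a dict: "t": time; "q": joint angles; "qd": joint speeds; "tau": joint torques, N m; "tcp_pos": TCP position; "tool_rot": TCP orientation; "force": force on the tool from outside, world axes, zero at the start; "ft_torque": the same for the moment, N m; "finger_gap": opening from 0.0 (shut) to 1.0 (fully open); "gripper_force": force on a finger pad.
Only numpy, scipy, OpenCV 4.12 (cv2) and the standard library are available. Lean on these libraries where they do the work, as an engineer would, in place of code of your own. Each camera call takes 0.05 s, during which the arm holds its last target. There are 200 camera calls.

## Working session

There is one attempt and no reset: what is moved stays moved. The work goes in short steps, Python scripts to look and compute and a tool call to move; the robot and the scene stay as the last step left them, time stands still between calls to the robot, and variables do not carry over. Pictures are saved under pics/ and viewed, at most 10 in all, crops included, and the job is handed in when it is done.

Besides the shell and the picture viewer there is one more tool, called after "Request:" by a JSON object that holds its "op" and its "data", one argument or row to a line. move_arm: Moves the arm, as the interface text tells. Scaled input: -1 to 1 covers 25 mm each way for a shift and 30 degrees each way for a turn. Its arguments: {"type":"object","properties":{"targets":{"type":"array"},"claw":{"type":"number"},"newtons":{"type":"number"}},"required":["targets"]}

```bash
mkdir -p pics; ls
python3 - <<'E'
from station import sensors,cams,manip
import cv2,numpy as np
s=sensors.sense();print({k:np.round(v,3).tolist() for k,v in s.items()});print(manip.grasp_offset)
a=cams.snapshot("scene");b=cams.snapshot("side")
cv2.imwrite("pics/scene0.png",a[:,:,::-1]);cv2.imwrite("pics/side0.png",b[:,:,::-1])
for n in("scene","side"):
  m=cams.camera_model(n);E=np.array(m["extrinsics"]);print(n,m["fx"],m["fy"],m["cx"],m["cy"],(-E[:3,:3].T@E[:3,3]).round(3),E[2,:3].round(3))
E
```

```text
pics
{'t': 0.0, 'q': [0.995, 0.528, 1.434, -0.0, 1.181, -0.178], 'qd': [0.001, 0.001, -0.001, -0.0, -0.002, -0.001], 'tau': [-0.001, -44.235, -17.802, -0.0, 0.008, -0.0], 'tcp_pos': [0.242, 0.576, 0.23], 'tool_rot': [0.198, 0.98, -0.001, -0.0], 'force': [-0.392, 1.116, -0.443], 'ft_torque': [-0.013, -0.051, 0.011], 'gripper_force': 0.0, 'finger_gap': 0.998}
0.0187
scene 375.315637089044 375.315637089044 319.6773662158644 204.47595210145374 [1.261 0.042 1.008] [-0.623  0.024 -0.782]
side 364.77680196485954 364.77680196485954 316.42319498179586 199.54194273943708 [ 0.516 -0.807  0.628] [ 0.012  0.851 -0.524]
```

View pics/scene0.png

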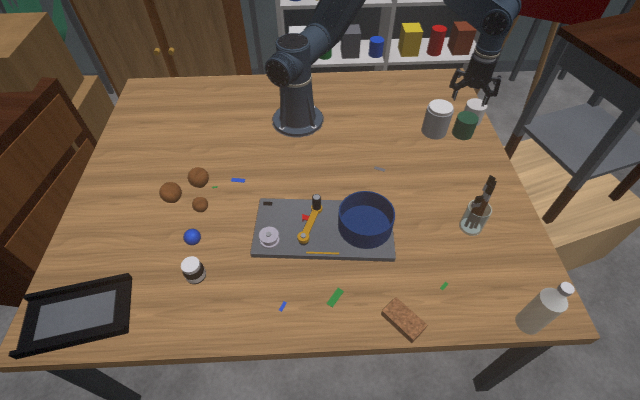

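View pics/side0.png

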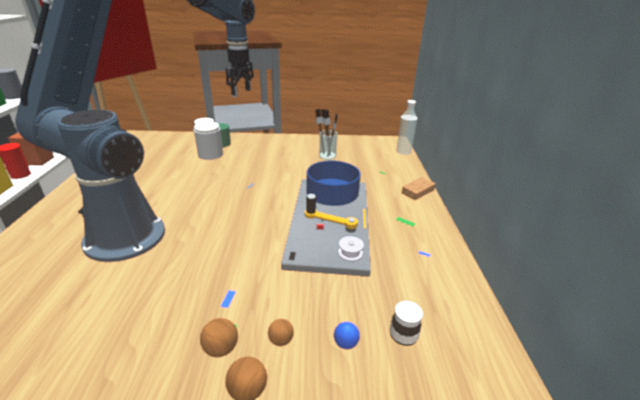

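The scene view shows three brown balls at about (170,192), (198,177) and the smaller (200,204). The blue knob is at (192,237), the drum at (366,218), the roller at (316,200) and the pivot at (303,238). The side view shows the same layout, with the small brown ball at (281,332).

```bash
cat > h.py <<'E'
import cv2,numpy as np
from station import cams
def ray(n,u,v):
    m=cams.camera_model(n);E=np.array(m["extrinsics"]);R=E[:3,:3]
    d=R.T@np.array([(u-m["cx"])/m["fx"],(v-m["cy"])/m["fy"],1]);return -R.T@E[:3,3],d
def onz(n,u,v,z):
    c,d=ray(n,u,v);return c+d*(z-c[2])/d[2]
def blobs(im,lo,hi,amin=30):
    hsv=cv2.cvtColor(im,cv2.COLOR_RGB2HSV);m=cv2.inRange(hsv,lo,hi)
    k,l,st,ce=cv2.connectedComponentsWithStats(m)
    return [(st[i],ce[i],l==i) for i in range(1,k) if st[i][4]>=amin]
E
python3 - <<'E'
from h import *
f={"scene":375.3,"side":364.8}
for n in f:
    im=cv2.imread(f"pics/{n}0.png")[:,:,::-1].copy()
    hsv=cv2.cvtColor(im,cv2.COLOR_RGB2HSV)
    pts=[(170,192),(198,177),(200,204),(192,237),(110,170)] if n=="scene" else [(219,338),(246,379),(281,332),(347,335),(150,300)]
    print([hsv[v,u].tolist() for u,v in pts])
    for nm,lo,hi in [("brown",(5,140,30),(16,255,140)),("blue",(105,150,40),(130,255,255)),("yellow",(18,200,120),(32,255,255)),("red",(0,180,120),(4,255,255))]:
        for st,ce,l in blobs(im,lo,hi,20):
            if not(130<st[1]+st[3]<400 and 140<ce[0]<420): continue
            (u,v),r=cv2.minEnclosingCircle(np.argwhere(l)[:,::-1].astype(np.float32))
            p=onz(n,ce[0],ce[1],.027);c,d=ray(n,*ce)
            print(n,nm,st.tolist(),ce.round(1),"r",round(r,1),"onz27",p.round(3),"diam",round(2*np.sqrt(st[4]/np.pi)*np.linalg.norm(p-c)/f[n],4))
ims=[cv2.imread("pics/scene0.png")[150:280,150:410],cv2.imread("pics/side0.png")[150:280,270:400]]
cv2.imwrite("pics/c0.png",cv2.resize(ims[0],None,fx=3,fy=3,interpolation=cv2.INTER_CUBIC))
cv2.imwrite("pics/c1.png",cv2.resize(ims[1],None,fx=4,fy=4,interpolation=cv2.INTER_CUBIC))
E
```

```text
[[13, 143, 130], [13, 140, 129], [13, 148, 124], [113, 166, 184], [15, 108, 161]]
scene brown [188, 168, 20, 19, 208] [197.8 175.6] r 10.1 onz27 [ 0.325 -0.357  0.027] diam 0.0613
scene brown [160, 182, 21, 20, 269] [169.8 191.2] r 10.2 onz27 [ 0.394 -0.442  0.027] diam 0.0688
scene brown [193, 197, 13, 13, 101] [199.4 203. ] r 7.0 onz27 [ 0.452 -0.332  0.027] diam 0.04
scene blue [232, 178, 13, 4, 35] [237.9 179.7] r 6.0 onz27 [ 0.352 -0.212  0.027] diam 0.0242
scene blue [185, 229, 14, 13, 135] [191.4 234.8] r 7.0 onz27 [ 0.58  -0.337  0.027] diam 0.0438
scene blue [280, 302, 6, 9, 24] [282.3 306.1] r 4.7 onz27 [ 0.831 -0.047  0.027] diam 0.0158
scene red [303, 215, 6, 5, 24] [305.2 217. ] r 2.9 onz27 [0.529 0.022 0.027] diam 0.018
[[15, 150, 185], [14, 151, 205], [14, 148, 190], [111, 175, 238], [20, 97, 244]]
side brown [282, 117, 44, 16, 291] [300.1 125.6] r 22.1 onz27 [0.454 0.825 0.027] diam 0.0918
side brown [337, 116, 37, 18, 296] [353.  126.4] r 18.7 onz27 [0.702 0.831 0.027] diam 0.0934
side brown [384, 130, 14, 5, 38] [391.4 132.6] r 6.7 onz27 [0.87  0.762 0.027] diam 0.0327
side brown [269, 332, 24, 13, 105] [279.4 339.2] r 11.7 onz27 [ 0.459 -0.348  0.027] diam 0.024
side brown [201, 334, 36, 22, 193] [218.6 348.1] r 18.0 onz27 [ 0.346 -0.37   0.027] diam 0.0328
side blue [319, 179, 29, 6, 110] [333.1 181.6] r 14.0 onz27 [0.587 0.289 0.027] diam 0.0406
side blue [222, 292, 12, 14, 73] [227.8 298.7] r 8.5 onz27 [ 0.338 -0.247  0.027] diam 0.0222
side blue [335, 323, 23, 24, 412] [346.5 333.8] r 12.1 onz27 [ 0.59  -0.333  0.027] diam 0.0483
```

View pics/c0.png

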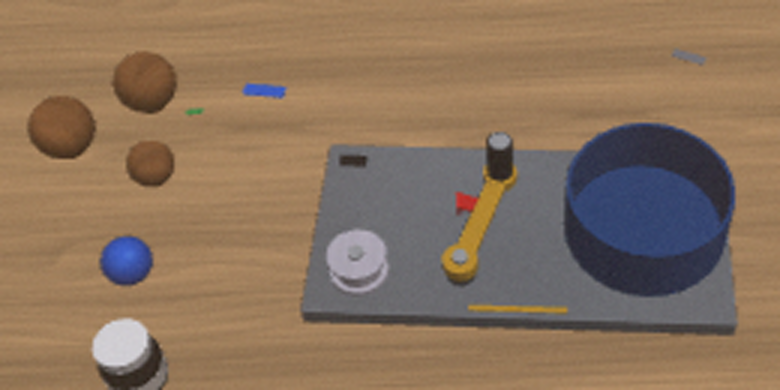

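View pics/c1.png

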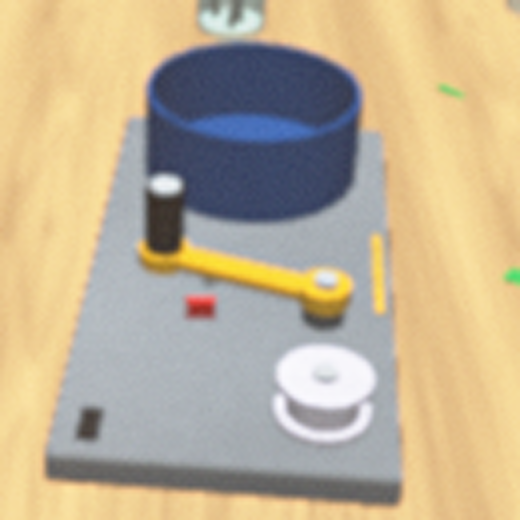

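The crops show the small ball at full-image (200.2,204.3) and blue at (192.3,236.7). The roller cap is at (316.7,197) in scene and (311.5,196) in side. The pivot is at (303,235.7) and (351.5,219.5), and the pulley top at (268.7,234) and (351.5,243.5). The red pawl sits on the robot and pulley side of the arm.

Run:
```python
from h import *
def tri(a,b):
    (c1,d1),(c2,d2)=ray("scene",*a),ray("side",*b)
    s=np.linalg.lstsq(np.c_[d1,-d2],c2-c1,rcond=None)[0];p,q=c1+s[0]*d1,c2+s[1]*d2
    return (p+q)/2,np.linalg.norm(p-q)
for n,a,b,z in [("raw",(200.2,204.3),(281,332),.027),("blue",(192.3,236.7),(347,335),.027),("big1",(198.3,177.3),(219,338),.035),("big2",(170.7,192.3),(246,379),.035),
 ("cap",(316.7,197),(311.5,196),.107),("piv",(303,235.7),(351.5,219.5),.06),("pul",(268.7,234),(351.5,243.5),.062),("pot",(191,265),(408,312),.07)]:
    p,g=tri(a,b);print(n,p.round(3),round(g,4),onz("scene",*a,z).round(3),onz("side",*b,z).round(3))
# drum rim edges in side view (left/right extremes) and scene
for n,l in(("scene",[(338.5,214),(394.7,214)]),("side",[(307,177),(360,177)])):
    print(n,[onz(n,*x,.109).round(3) for x in l])
# housing corners z=.03
print([onz("scene",150+u/3,150+v/3,.03).round(3) for u,v in((333,146),(303,313),(736,322))])
```

```text
raw [ 0.459 -0.329  0.026] 0.0035 [ 0.458 -0.328  0.027] [ 0.46  -0.332  0.027]
blue [ 0.589 -0.334  0.026] 0.0036 [ 0.588 -0.333  0.027] [ 0.59  -0.336  0.027]
big1 [ 0.342 -0.351  0.034] 0.0039 [ 0.341 -0.351  0.035] [ 0.344 -0.354  0.035]
big2 [ 0.408 -0.435  0.035] 0.0029 [ 0.406 -0.434  0.035] [ 0.409 -0.436  0.035]
cap [0.514 0.061 0.106] 0.0031 [0.512 0.061 0.107] [0.515 0.057 0.107]
piv [0.625 0.015 0.061] 0.0014 [0.624 0.015 0.06 ] [0.626 0.015 0.06 ]
pul [ 0.615 -0.09   0.062] 0.0039 [ 0.613 -0.089  0.062] [ 0.617 -0.093  0.062]
pot [ 0.711 -0.307  0.063] 0.0012 [ 0.714 -0.305  0.07 ] [ 0.709 -0.314  0.07 ]
scene [array([0.584, 0.124, 0.109]), array([0.592, 0.292, 0.109])]
side [array([0.5  , 0.165, 0.109]), array([0.661, 0.172, 0.109])]
[array([ 0.446, -0.125,  0.03 ]), array([ 0.663, -0.144,  0.03 ]), array([0.695, 0.288, 0.03 ])]
```

Request:
{"op": "move_arm", "data": {
  "targets": [
    {"dx": 0.4, "dy": -1},
    {"dx": 0.4, "dy": -1},
    {"dx": 0.4, "dy": -1},
    {"dx": 0.4, "dy": -1},
    {"dx": 0.4, "dy": -1},
    {"dx": 0.4, "dy": -1},
    {"dx": 0.4, "dy": -1},
    {"dx": 0.4, "dy": -1},
    {"dx": 0.4, "dy": -1},
    {"dx": 0.4, "dy": -1}
  ],
  "claw": 100,
  "newtons": 30
}}

```text
schema error: expected keys dx, dy, dz, rx, ry, rz
```

Request:
{"op": "move_arm", "data": {
  "targets": [
    {"dx": 0.47, "dy": -1, "rz": -0.35},
    {"dx": 0.47, "dy": -1, "rz": -0.35},
    {"dx": 0.47, "dy": -1, "rz": -0.35},
    {"dx": 0.47, "dy": -1, "rz": -0.35},
    {"dx": 0.47, "dy": -1, "rz": -0.35},
    {"dx": 0.47, "dy": -1, "rz": -0.35},
    {"dx": 0.47, "dy": -1, "rz": -0.35},
    {"dx": 0.47, "dy": -1, "rz": -0.35},
    {"dx": 0.47, "dy": -1, "rz": -0.35},
    {"dx": 0.47, "dy": -1, "rz": -0.35}
  ]
}}

```text
schema error: expected keys dx, dy, dz, rx, ry, rz
```

Request:
{"op": "move_arm", "data": {
  "targets": [
    {"dy": -1, "rz": -0.35},
    {"dy": -1, "rz": -0.35},
    {"dy": -1},
    {"dy": -1},
    {"dy": -1},
    {"dy": -1},
    {"dy": -1},
    {"dy": -1},
    {"dy": -1},
    {"dy": -1}
  ]
}}

```text
schema error: expected keys dx, dy, dz, rx, ry, rz
```

All six keys are required in every row.

Request:
{"op": "move_arm", "data": {
  "targets": [
    {"dx": 0.4, "dy": -1, "dz": 0, "rx": 0, "ry": 0, "rz": 0},
    {"dx": 0.4, "dy": -1, "dz": 0, "rx": 0, "ry": 0, "rz": 0},
    {"dx": 0.4, "dy": -1, "dz": 0, "rx": 0, "ry": 0, "rz": 0},
    {"dx": 0.4, "dy": -1, "dz": 0, "rx": 0, "ry": 0, "rz": 0},
    {"dx": 0.4, "dy": -1, "dz": 0, "rx": 0, "ry": 0, "rz": 0},
    {"dx": 0.4, "dy": -1, "dz": 0, "rx": 0, "ry": 0, "rz": 0},
    {"dx": 0.4, "dy": -1, "dz": 0, "rx": 0, "ry": 0, "rz": 0},
    {"dx": 0.4, "dy": -1, "dz": 0, "rx": 0, "ry": 0, "rz": 0},
    {"dx": 0.4, "dy": -1, "dz": 0, "rx": 0, "ry": 0, "rz": 0},
    {"dx": 0.4, "dy": -1, "dz": 0, "rx": 0, "ry": 0, "rz": 0}
  ],
  "claw": 100,
  "newtons": 30
}}

```text
t: 1.35
tcp_pos: [0.3421, 0.3252, 0.231]
tool_rot: [0.198, 0.98, -0.0, -0.0]
force: [-0.6, 0.4, -0.3]
finger_gap: 1.001
gripper_force: 0.0
```

Request:
{"op": "move_arm", "data": {
  "targets": [
    {"dx": 0.47, "dy": -1, "dz": 0, "rx": 0, "ry": 0, "rz": -0.35},
    {"dx": 0.47, "dy": -1, "dz": 0, "rx": 0, "ry": 0, "rz": -0.35},
    {"dx": 0.47, "dy": -1, "dz": 0, "rx": 0, "ry": 0, "rz": -0.35},
    {"dx": 0.47, "dy": -1, "dz": 0, "rx": 0, "ry": 0, "rz": -0.35},
    {"dx": 0.47, "dy": -1, "dz": 0, "rx": 0, "ry": 0, "rz": -0.35},
    {"dx": 0.47, "dy": -1, "dz": 0, "rx": 0, "ry": 0, "rz": -0.35},
    {"dx": 0.47, "dy": -1, "dz": 0, "rx": 0, "ry": 0, "rz": -0.35},
    {"dx": 0.47, "dy": -1, "dz": 0, "rx": 0, "ry": 0, "rz": -0.35},
    {"dx": 0.47, "dy": -1, "dz": 0, "rx": 0, "ry": 0, "rz": -0.35},
    {"dx": 0.47, "dy": -1, "dz": 0, "rx": 0, "ry": 0, "rz": -0.35}
  ]
}}

```text
t: 2.6
tcp_pos: [0.4596, 0.0754, 0.2311]
tool_rot: [0.899, 0.437, -0.0, -0.0]
force: [-0.3, -0.7, -0.0]
finger_gap: 1.003
gripper_force: 0.0
```

Request:
{"op": "move_arm", "data": {
  "targets": [
    {"dx": 0, "dy": -1, "dz": 0, "rx": 0, "ry": 0, "rz": -0.35},
    {"dx": 0, "dy": -1, "dz": 0, "rx": 0, "ry": 0, "rz": -0.35},
    {"dx": 0, "dy": -1, "dz": 0, "rx": 0, "ry": 0, "rz": 0},
    {"dx": 0, "dy": -1, "dz": 0, "rx": 0, "ry": 0, "rz": 0},
    {"dx": 0, "dy": -1, "dz": 0, "rx": 0, "ry": 0, "rz": 0},
    {"dx": 0, "dy": -1, "dz": 0, "rx": 0, "ry": 0, "rz": 0},
    {"dx": 0, "dy": -1, "dz": 0, "rx": 0, "ry": 0, "rz": 0},
    {"dx": 0, "dy": -1, "dz": 0, "rx": 0, "ry": 0, "rz": 0},
    {"dx": 0, "dy": -1, "dz": 0, "rx": 0, "ry": 0, "rz": 0},
    {"dx": 0, "dy": -1, "dz": 0, "rx": 0, "ry": 0, "rz": 0}
  ]
}}

```text
t: 3.85
tcp_pos: [0.4592, -0.1744, 0.231]
tool_rot: [0.963, 0.269, -0.0, -0.0]
force: [0.1, 0.3, -0.1]
finger_gap: 1.001
gripper_force: 0.0
```

Request:
{"op": "move_arm", "data": {
  "targets": [
    {"dx": 0, "dy": -1, "dz": 0, "rx": 0, "ry": 0, "rz": 0},
    {"dx": 0, "dy": -1, "dz": 0, "rx": 0, "ry": 0, "rz": 0},
    {"dx": 0, "dy": -1, "dz": 0, "rx": 0, "ry": 0, "rz": 0},
    {"dx": 0, "dy": -1, "dz": 0, "rx": 0, "ry": 0, "rz": 0},
    {"dx": 0, "dy": -1, "dz": 0, "rx": 0, "ry": 0, "rz": 0},
    {"dx": 0, "dy": -1, "dz": 0, "rx": 0, "ry": 0, "rz": 0},
    {"dx": 0, "dy": -0.24, "dz": -1, "rx": 0, "ry": 0, "rz": 0},
    {"dx": 0, "dy": 0, "dz": -1, "rx": 0, "ry": 0, "rz": 0},
    {"dx": 0, "dy": 0, "dz": -1, "rx": 0, "ry": 0, "rz": 0},
    {"dx": 0, "dy": 0, "dz": -1, "rx": 0, "ry": 0, "rz": 0}
  ]
}}

```text
t: 5.1
tcp_pos: [0.4597, -0.3308, 0.1304]
tool_rot: [0.963, 0.269, 0.0, 0.0]
force: [0.5, 1.1, -0.4]
finger_gap: 1.007
gripper_force: 0.0
```

Run:
```python
from h import *
from station import sensors
m=cams.camera_model("wrist");im=cams.snapshot("wrist");cv2.imwrite("pics/w1.png",im[:,:,::-1])
E=np.array(m["extrinsics"]);print(m["fx"],m["cx"],m["cy"],sensors.sense()["tcp_pos"])
for nm,P in(("raw",(.459,-.330,.027)),("blue",(.589,-.334,.027)),("big1",(.342,-.351,.035)),("tcpbelow",(.4592,-.3305,.027))):
    p=E[:3,:3]@np.array(P)+E[:3,3];r=np.hypot(*p[:2]);th=np.arctan2(r,p[2]);print(nm,m["cx"]+m["fx"]*th*p[0]/r,m["cy"]+m["fy"]*th*p[1]/r)
```

```text
309.70691628693146 318.37583101147754 200.48772033017508 [ 0.45804606 -0.32916624  0.12735882]
raw 317.5901834647894 198.77908606073535
blue 406.1931361504383 68.34635196042566
big1 273.6639017062443 310.86165341190576
tcpbelow 318.2272817617541 198.8790961183154
```

View pics/w1.png

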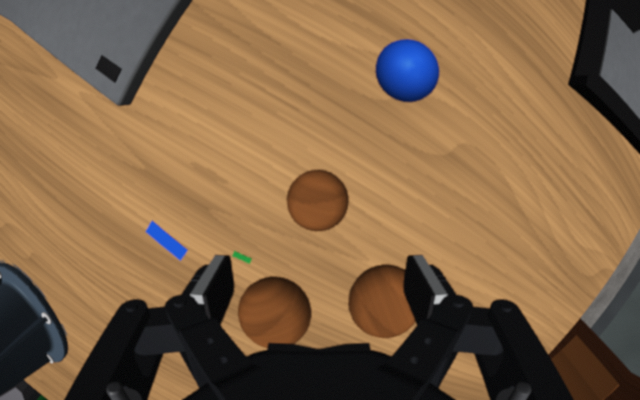

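The wrist view puts the raw knob at (318,200), 1 px from the prediction and the same apparent size as the blue one. The two larger balls are well off the finger line. Descending and gripping.

Request:
{"op": "move_arm", "data": {
  "targets": [
    {"dx": 0, "dy": 0, "dz": -1, "rx": 0, "ry": 0, "rz": 0},
    {"dx": 0, "dy": 0, "dz": -1, "rx": 0, "ry": 0, "rz": 0},
    {"dx": 0, "dy": 0, "dz": -1, "rx": 0, "ry": 0, "rz": 0},
    {"dx": 0, "dy": 0, "dz": -1, "rx": 0, "ry": 0, "rz": 0},
    {"dx": 0, "dy": 0, "dz": -0.5, "rx": 0, "ry": 0, "rz": 0},
    {"dx": 0, "dy": 0, "dz": -0.4, "rx": 0, "ry": 0, "rz": 0},
    {"dx": 0, "dy": 0, "dz": 0, "rx": 0, "ry": 0, "rz": 0},
    {"dx": 0, "dy": 0, "dz": 0, "rx": 0, "ry": 0, "rz": 0},
    {"dx": 0, "dy": 0, "dz": 0, "rx": 0, "ry": 0, "rz": 0},
    {"dx": 0, "dy": 0, "dz": 0, "rx": 0, "ry": 0, "rz": 0}
  ]
}}

```text
t: 6.4
tcp_pos: [0.4598, -0.33, 0.0093]
tool_rot: [0.963, 0.269, 0.0, 0.0]
force: [-0.1, -0.1, 0.5]
finger_gap: 1.001
gripper_force: 0.0
```

Request:
{"op": "move_arm", "data": {
  "targets": [
    {"dx": 0, "dy": 0, "dz": 0, "rx": 0, "ry": 0, "rz": 0},
    {"dx": 0, "dy": 0, "dz": 0, "rx": 0, "ry": 0, "rz": 0},
    {"dx": 0, "dy": 0, "dz": 0, "rx": 0, "ry": 0, "rz": 0},
    {"dx": 0, "dy": 0, "dz": 0, "rx": 0, "ry": 0, "rz": 0},
    {"dx": 0, "dy": 0, "dz": 0, "rx": 0, "ry": 0, "rz": 0},
    {"dx": 0, "dy": 0, "dz": 0, "rx": 0, "ry": 0, "rz": 0},
    {"dx": 0, "dy": 0, "dz": 0, "rx": 0, "ry": 0, "rz": 0},
    {"dx": 0, "dy": 0, "dz": 0.1, "rx": 0, "ry": 0, "rz": 0},
    {"dx": 0, "dy": 0, "dz": 0.3, "rx": 0, "ry": 0, "rz": 0},
    {"dx": 0, "dy": 0, "dz": 0.6, "rx": 0, "ry": 0, "rz": 0}
  ],
  "claw": 0,
  "newtons": 30
}}

```text
t: 7.65
tcp_pos: [0.4592, -0.3294, 0.0339]
tool_rot: [0.963, 0.269, -0.0, -0.001]
force: [-0.8, 0.3, -0.7]
finger_gap: 0.586
gripper_force: 31.3
```

Request:
{"op": "move_arm", "data": {
  "targets": [
    {"dx": 0, "dy": 0, "dz": 1, "rx": 0, "ry": 0, "rz": 0},
    {"dx": 0, "dy": 0, "dz": 1, "rx": 0, "ry": 0, "rz": 0},
    {"dx": 0.2, "dy": 0.6, "dz": 1, "rx": 0, "ry": 0, "rz": 0},
    {"dx": 0.2, "dy": 1, "dz": 1, "rx": 0, "ry": 0, "rz": 0},
    {"dx": 0.2, "dy": 1, "dz": 1, "rx": 0, "ry": 0, "rz": 0},
    {"dx": 0.2, "dy": 1, "dz": 0.9, "rx": 0, "ry": 0, "rz": 0},
    {"dx": 0.2, "dy": 1, "dz": 0, "rx": 0, "ry": 0, "rz": 0},
    {"dx": 0.2, "dy": 1, "dz": 0, "rx": 0, "ry": 0, "rz": 0},
    {"dx": 0.2, "dy": 1, "dz": 0, "rx": 0, "ry": 0, "rz": 0},
    {"dx": 0.2, "dy": 1, "dz": 0, "rx": 0, "ry": 0, "rz": 0}
  ]
}}

```text
t: 8.9
tcp_pos: [0.4996, -0.1389, 0.1823]
tool_rot: [0.963, 0.269, 0.0, 0.0]
force: [-0.2, 0.4, -0.9]
finger_gap: 0.59
gripper_force: 31.3
```

Request:
{"op": "move_arm", "data": {
  "targets": [
    {"dx": 0.2, "dy": 1, "dz": 0, "rx": 0, "ry": 0, "rz": 0},
    {"dx": 0.2, "dy": 1, "dz": 0, "rx": 0, "ry": 0, "rz": 0},
    {"dx": 0.2, "dy": 1, "dz": 0, "rx": 0, "ry": 0, "rz": 0},
    {"dx": 0.2, "dy": 1, "dz": 0, "rx": 0, "ry": 0, "rz": 0},
    {"dx": 0.2, "dy": 1, "dz": 0, "rx": 0, "ry": 0, "rz": 0},
    {"dx": 0.2, "dy": 1, "dz": 0, "rx": 0, "ry": 0, "rz": 0},
    {"dx": 0.2, "dy": 1, "dz": 0, "rx": 0, "ry": 0, "rz": 0},
    {"dx": 0.2, "dy": 1, "dz": 0, "rx": 0, "ry": 0, "rz": 0},
    {"dx": 0.2, "dy": 1, "dz": 0, "rx": 0, "ry": 0, "rz": 0},
    {"dx": 0.2, "dy": 1, "dz": 0, "rx": 0, "ry": 0, "rz": 0}
  ]
}}

```text
t: 10.15
tcp_pos: [0.5496, 0.1111, 0.1823]
tool_rot: [0.963, 0.269, 0.0, 0.0]
force: [0.3, 0.7, -0.6]
finger_gap: 0.591
gripper_force: 31.3
```

Request:
{"op": "move_arm", "data": {
  "targets": [
    {"dx": 0.3, "dy": 1, "dz": 0, "rx": 0, "ry": 0, "rz": 0},
    {"dx": 0.3, "dy": 1, "dz": 0, "rx": 0, "ry": 0, "rz": 0},
    {"dx": 0.3, "dy": 1, "dz": 0, "rx": 0, "ry": 0, "rz": 0},
    {"dx": 0.3, "dy": 0.95, "dz": 0, "rx": 0, "ry": 0, "rz": 0},
    {"dx": 0, "dy": 0, "dz": -0.5, "rx": 0, "ry": 0, "rz": 0},
    {"dx": 0, "dy": 0, "dz": -1, "rx": 0, "ry": 0, "rz": 0},
    {"dx": 0, "dy": 0, "dz": -1, "rx": 0, "ry": 0, "rz": 0},
    {"dx": 0, "dy": 0, "dz": -1, "rx": 0, "ry": 0, "rz": 0},
    {"dx": 0, "dy": 0, "dz": -0.7, "rx": 0, "ry": 0, "rz": 0},
    {"dx": 0, "dy": 0, "dz": -0.4, "rx": 0, "ry": 0, "rz": 0}
  ]
}}

```text
t: 11.4
tcp_pos: [0.5789, 0.2082, 0.0653]
tool_rot: [0.963, 0.269, -0.001, -0.0]
force: [1.0, 0.1, -0.1]
finger_gap: 0.59
gripper_force: 31.3
```

Run:
```python
from h import *
a=cams.snapshot("scene")[130:280,280:430];b=cams.snapshot("side")[90:240,260:410]
cv2.imwrite("pics/d1.png",cv2.resize(np.hstack([a,b])[:,:,::-1],None,fx=2.6,fy=2.6,interpolation=cv2.INTER_CUBIC))
```

```text
(no output)
```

View pics/d1.png

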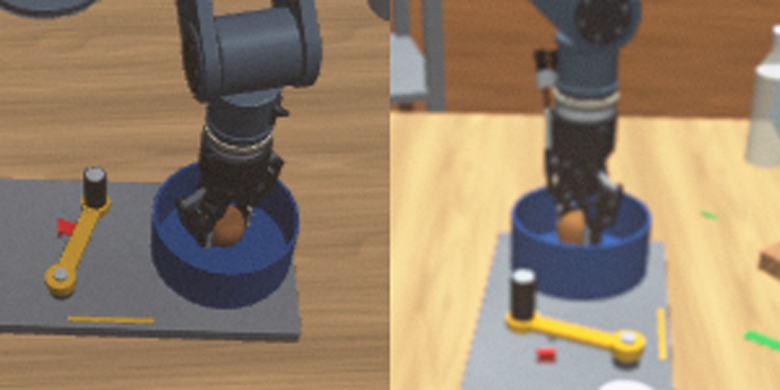

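The knob is held centred in the drum, at about (228,228) in the left crop, just above the floor. Lowering slowly, about 1 to 4 mm per row.

Request:
{"op": "move_arm", "data": {
  "targets": [
    {"dx": 0, "dy": 0, "dz": -0.16, "rx": 0, "ry": 0, "rz": 0},
    {"dx": 0, "dy": 0, "dz": -0.12, "rx": 0, "ry": 0, "rz": 0},
    {"dx": 0, "dy": 0, "dz": -0.08, "rx": 0, "ry": 0, "rz": 0},
    {"dx": 0, "dy": 0, "dz": -0.08, "rx": 0, "ry": 0, "rz": 0},
    {"dx": 0, "dy": 0, "dz": -0.04, "rx": 0, "ry": 0, "rz": 0},
    {"dx": 0, "dy": 0, "dz": -0.04, "rx": 0, "ry": 0, "rz": 0},
    {"dx": 0, "dy": 0, "dz": -0.04, "rx": 0, "ry": 0, "rz": 0},
    {"dx": 0, "dy": 0, "dz": 0, "rx": 0, "ry": 0, "rz": 0},
    {"dx": 0, "dy": 0, "dz": 0, "rx": 0, "ry": 0, "rz": 0},
    {"dx": 0, "dy": 0, "dz": 0, "rx": 0, "ry": 0, "rz": 0}
  ]
}}

```text
t: 12.75
tcp_pos: [0.5796, 0.2089, 0.0524]
tool_rot: [0.963, 0.269, 0.0, -0.0]
force: [-0.7, 1.0, -0.8]
finger_gap: 0.59
gripper_force: 31.3
```

```bash
python3 -c "
from station import sensors
s=sensors.sense();print(s['tcp_pos'],s['force'])"
```

```text
[0.5796178  0.20894808 0.05235123] [-0.67812623  1.02131041 -0.82330881]
```

Request:
{"op": "move_arm", "data": {
  "targets": [
    {"dx": 0, "dy": 0, "dz": -0.04, "rx": 0, "ry": 0, "rz": 0},
    {"dx": 0, "dy": 0, "dz": 0, "rx": 0, "ry": 0, "rz": 0},
    {"dx": 0, "dy": 0, "dz": -0.02, "rx": 0, "ry": 0, "rz": 0},
    {"dx": 0, "dy": 0, "dz": 0, "rx": 0, "ry": 0, "rz": 0},
    {"dx": 0, "dy": 0, "dz": 0, "rx": 0, "ry": 0, "rz": 0},
    {"dx": 0, "dy": 0, "dz": 0, "rx": 0, "ry": 0, "rz": 0},
    {"dx": 0, "dy": 0, "dz": 0, "rx": 0, "ry": 0, "rz": 0},
    {"dx": 0, "dy": 0, "dz": 0, "rx": 0, "ry": 0, "rz": 0},
    {"dx": 0, "dy": 0, "dz": 0, "rx": 0, "ry": 0, "rz": 0},
    {"dx": 0, "dy": 0, "dz": 0, "rx": 0, "ry": 0, "rz": 0}
  ]
}}

```text
t: 14.0
tcp_pos: [0.5796, 0.209, 0.0508]
tool_rot: [0.963, 0.269, -0.0, -0.0]
force: [0.0, 0.3, -0.5]
finger_gap: 0.59
gripper_force: 31.3
```

Request:
{"op": "move_arm", "data": {
  "targets": [
    {"dx": 0, "dy": 0, "dz": -0.03, "rx": 0, "ry": 0, "rz": 0},
    {"dx": 0, "dy": 0, "dz": 0, "rx": 0, "ry": 0, "rz": 0},
    {"dx": 0, "dy": 0, "dz": -0.03, "rx": 0, "ry": 0, "rz": 0},
    {"dx": 0, "dy": 0, "dz": 0, "rx": 0, "ry": 0, "rz": 0},
    {"dx": 0, "dy": 0, "dz": -0.02, "rx": 0, "ry": 0, "rz": 0},
    {"dx": 0, "dy": 0, "dz": 0, "rx": 0, "ry": 0, "rz": 0},
    {"dx": 0, "dy": 0, "dz": 0, "rx": 0, "ry": 0, "rz": 0},
    {"dx": 0, "dy": 0, "dz": 0, "rx": 0, "ry": 0, "rz": 0},
    {"dx": 0, "dy": 0, "dz": 0, "rx": 0, "ry": 0, "rz": 0},
    {"dx": 0, "dy": 0, "dz": 0, "rx": 0, "ry": 0, "rz": 0}
  ]
}}

```text
t: 15.25
tcp_pos: [0.5797, 0.209, 0.0502]
tool_rot: [0.963, 0.269, 0.0, 0.0]
force: [-2.0, -0.4, 9.0]
finger_gap: 0.592
gripper_force: 32.0
```

Floor contact is confirmed at 9 N. I'll ease off, open, then lift.

Request:
{"op": "move_arm", "data": {
  "targets": [
    {"dx": 0, "dy": 0, "dz": 0.03, "rx": 0, "ry": 0, "rz": 0},
    {"dx": 0, "dy": 0, "dz": 0, "rx": 0, "ry": 0, "rz": 0},
    {"dx": 0, "dy": 0, "dz": 0, "rx": 0, "ry": 0, "rz": 0},
    {"dx": 0, "dy": 0, "dz": 0, "rx": 0, "ry": 0, "rz": 0},
    {"dx": 0, "dy": 0, "dz": 0, "rx": 0, "ry": 0, "rz": 0},
    {"dx": 0, "dy": 0, "dz": 0.4, "rx": 0, "ry": 0, "rz": 0},
    {"dx": 0, "dy": 0, "dz": 0.8, "rx": 0, "ry": 0, "rz": 0},
    {"dx": 0, "dy": 0, "dz": 1, "rx": 0, "ry": 0, "rz": 0},
    {"dx": 0, "dy": 0, "dz": 1, "rx": 0, "ry": 0, "rz": 0},
    {"dx": 0, "dy": 0, "dz": 1, "rx": 0, "ry": 0, "rz": 0}
  ],
  "claw": 88
}}

```text
t: 16.5
tcp_pos: [0.5796, 0.209, 0.1561]
tool_rot: [0.963, 0.269, 0.0, 0.0]
force: [-0.2, -0.4, 0.1]
finger_gap: 0.88
gripper_force: 0.0
```

Run:
```python
from h import *
a=cams.snapshot("scene")[130:280,280:430];b=cams.snapshot("side")[90:240,260:410]
cv2.imwrite("pics/d2.png",cv2.resize(np.hstack([a,b])[:,:,::-1],None,fx=2.6,fy=2.6,interpolation=cv2.INTER_CUBIC))
```

```text
(no output)
```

View pics/d2.png

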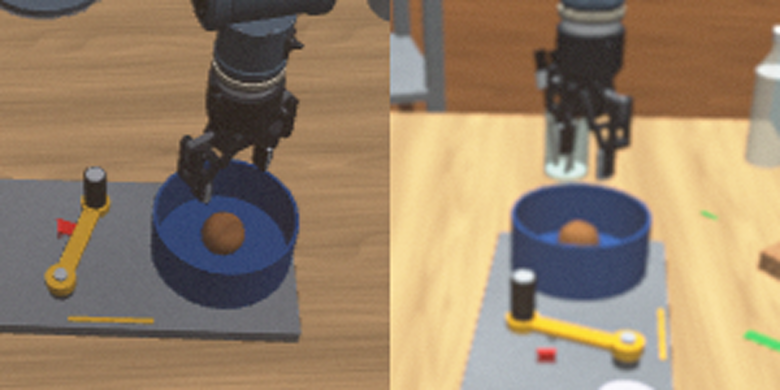

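The knob stands released on the drum floor at (222,232) in the left crop. Moving over the roller with fingers across its direction of travel.

Request:
{"op": "move_arm", "data": {
  "targets": [
    {"dx": 0, "dy": 0, "dz": 0.2, "rx": 0, "ry": 0, "rz": 0},
    {"dx": -0.44, "dy": -1, "dz": 0, "rx": 0, "ry": 0, "rz": -0.3},
    {"dx": -0.44, "dy": -1, "dz": 0, "rx": 0, "ry": 0, "rz": -0.3},
    {"dx": -0.44, "dy": -1, "dz": 0, "rx": 0, "ry": 0, "rz": -0.3},
    {"dx": -0.44, "dy": -1, "dz": 0, "rx": 0, "ry": 0, "rz": -0.3},
    {"dx": -0.44, "dy": -1, "dz": 0, "rx": 0, "ry": 0, "rz": 0},
    {"dx": -0.44, "dy": -1, "dz": 0, "rx": 0, "ry": 0, "rz": 0},
    {"dx": 0, "dy": 0, "dz": 0, "rx": 0, "ry": 0, "rz": 0},
    {"dx": 0, "dy": 0, "dz": 0, "rx": 0, "ry": 0, "rz": 0},
    {"dx": 0, "dy": 0, "dz": 0, "rx": 0, "ry": 0, "rz": 0}
  ],
  "claw": 64
}}

```text
t: 17.85
tcp_pos: [0.5139, 0.0597, 0.1593]
tool_rot: [0.999, -0.041, 0.0, -0.0]
force: [0.2, 0.0, -0.2]
finger_gap: 0.643
gripper_force: 0.0
```

Run:
```python
from h import *
m=cams.camera_model("wrist");im=cams.snapshot("wrist");cv2.imwrite("pics/w2.png",im[:,:,::-1])
E=np.array(m["extrinsics"])
for nm,P in(("cap",(.513,.060,.107)),("tcp",(.5135,.059,.107)),("piv",(.625,.015,.06))):
    p=E[:3,:3]@np.array(P)+E[:3,3];r=np.hypot(*p[:2]);th=np.arctan2(r,p[2]);print(nm,m["cx"]+m["fx"]*th*p[0]/r,m["cy"]+m["fy"]*th*p[1]/r)
```

```text
cap 317.8950560997447 222.34809880120264
tcp 319.3033403696341 221.55194605031193
piv 364.11114147827726 58.282835843755976
```

View pics/w2.png

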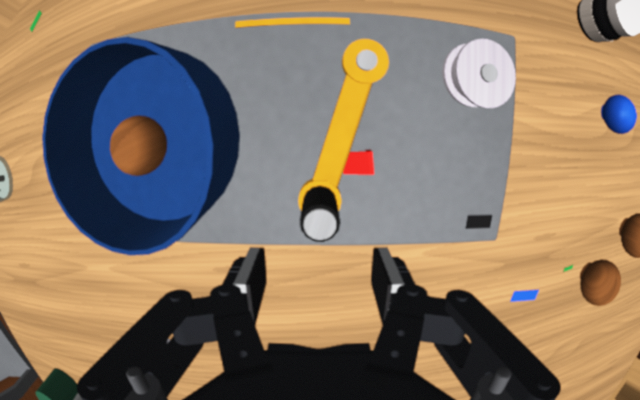

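The roller cap is at (320,223), within 2 px of prediction, and the fingers straddle it. Descending, then closing.

Request:
{"op": "move_arm", "data": {
  "targets": [
    {"dx": 0, "dy": 0, "dz": -0.6, "rx": 0, "ry": 0, "rz": 0},
    {"dx": 0, "dy": 0, "dz": -0.8, "rx": 0, "ry": 0, "rz": 0},
    {"dx": 0, "dy": 0, "dz": -0.8, "rx": 0, "ry": 0, "rz": 0},
    {"dx": 0, "dy": 0, "dz": -0.8, "rx": 0, "ry": 0, "rz": 0},
    {"dx": 0, "dy": 0, "dz": -0.6, "rx": 0, "ry": 0, "rz": 0},
    {"dx": 0, "dy": 0, "dz": 0, "rx": 0, "ry": 0, "rz": 0},
    {"dx": 0, "dy": 0, "dz": 0, "rx": 0, "ry": 0, "rz": 0},
    {"dx": 0, "dy": 0, "dz": 0, "rx": 0, "ry": 0, "rz": 0},
    {"dx": 0, "dy": 0, "dz": 0, "rx": 0, "ry": 0, "rz": 0},
    {"dx": 0, "dy": 0, "dz": 0, "rx": 0, "ry": 0, "rz": 0}
  ]
}}

```text
t: 19.15
tcp_pos: [0.5138, 0.0589, 0.07]
tool_rot: [0.999, -0.042, 0.0, 0.0]
force: [-0.3, -0.8, -0.4]
finger_gap: 0.639
gripper_force: 0.0
```

Request:
{"op": "move_arm", "data": {
  "targets": [
    {"dx": 0, "dy": 0, "dz": 0, "rx": 0, "ry": 0, "rz": 0},
    {"dx": 0, "dy": 0, "dz": 0, "rx": 0, "ry": 0, "rz": 0},
    {"dx": 0, "dy": 0, "dz": 0, "rx": 0, "ry": 0, "rz": 0},
    {"dx": 0, "dy": 0, "dz": 0, "rx": 0, "ry": 0, "rz": 0},
    {"dx": 0, "dy": 0, "dz": 0, "rx": 0, "ry": 0, "rz": 0},
    {"dx": 0, "dy": 0, "dz": 0, "rx": 0, "ry": 0, "rz": 0},
    {"dx": 0, "dy": 0, "dz": 0, "rx": 0, "ry": 0, "rz": 0},
    {"dx": 0, "dy": 0, "dz": 0, "rx": 0, "ry": 0, "rz": 0},
    {"dx": 0, "dy": 0, "dz": 0, "rx": 0, "ry": 0, "rz": 0},
    {"dx": 0, "dy": 0, "dz": 0, "rx": 0, "ry": 0, "rz": 0}
  ],
  "claw": 0,
  "newtons": 40
}}

```text
t: 20.4
tcp_pos: [0.5136, 0.059, 0.0697]
tool_rot: [0.999, -0.042, 0.0, -0.0]
force: [-1.1, 0.6, 5.3]
finger_gap: 0.318
gripper_force: 39.2
```

Request:
{"op": "move_arm", "data": {
  "targets": [
    {"dx": -0.1, "dy": -0.27, "dz": 0, "rx": 0, "ry": 0, "rz": 0},
    {"dx": -0.08, "dy": -0.28, "dz": 0, "rx": 0, "ry": 0, "rz": 0},
    {"dx": -0.07, "dy": -0.28, "dz": 0, "rx": 0, "ry": 0, "rz": 0},
    {"dx": -0.05, "dy": -0.29, "dz": 0, "rx": 0, "ry": 0, "rz": 0},
    {"dx": -0.03, "dy": -0.29, "dz": 0, "rx": 0, "ry": 0, "rz": 0},
    {"dx": -0.01, "dy": -0.29, "dz": 0, "rx": 0, "ry": 0, "rz": 0},
    {"dx": 0.01, "dy": -0.3, "dz": 0, "rx": 0, "ry": 0, "rz": 0},
    {"dx": 0.02, "dy": -0.29, "dz": 0, "rx": 0, "ry": 0, "rz": 0},
    {"dx": 0.04, "dy": -0.29, "dz": 0, "rx": 0, "ry": 0, "rz": 0},
    {"dx": 0.06, "dy": -0.29, "dz": 0, "rx": 0, "ry": 0, "rz": 0}
  ]
}}

```text
t: 21.65
tcp_pos: [0.5073, -0.011, 0.0696]
tool_rot: [0.999, -0.043, -0.001, -0.002]
force: [0.7, 9.1, 7.0]
finger_gap: 0.315
gripper_force: 39.8
```

Run:
```python
from h import *
from station import sensors
a=cams.snapshot("scene")[150:280,240:410];b=cams.snapshot("side")[150:280,260:430]
s=sensors.sense();p=s["tcp_pos"];print(p,s["force"],"theta",(np.arctan2(p[1]-.015,p[0]-.625)%(2*np.pi))-np.arctan2(.046,-.111))
cv2.imwrite("pics/e1.png",cv2.resize(np.hstack([a,b])[:,:,::-1],None,fx=2.3,fy=2.3,interpolation=cv2.INTER_CUBIC))
```

```text
[ 0.50740957 -0.0114545   0.06962014] [-0.94524717  9.15850556  7.61898405] theta 0.6141578638647962
```

View pics/e1.png

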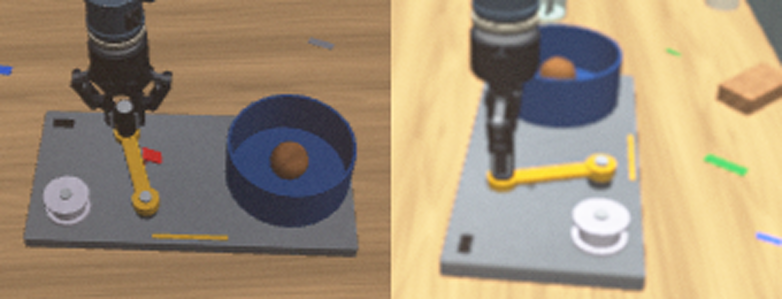

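The arm is past the pawl, with the red pawl now on the drum side of it. The angle is about 0.61 rad, the reaction is 9.1 N, and the knob is standing in the drum. Handing in.

```bash
python3 -c "
from station import order
print(order.sign_off())"
```

```text
the job is handed in; nothing more can be done
None
```

The bare-wood knob stands released on the drum floor, and the gripper is holding the tensioner back by its roller at about 0.61 rad, past the pawl. I handed the job in at about 22 s, and the sign-off gave no verdict.

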